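Set the sample carousel back one place

ROBOT

A 6-joint arm with a two-finger parallel gripper is mounted at the origin on the work surface. World frame = base frame: x ahead of the robot, y to its left, z up, the work surface at z = 0. Lengths are in m, angles in rad, forces in N, time in s.
With the tool pointing down it reaches from about 0.25 to 0.8 m from the base axis. Payload 3.9 kg.
Tool frame: the origin (TCP) lies on the centre line of the jaws, within the pads' length; the fingertips stand 22 mm ahead of it and the grasp point (between the pads) lies 3 mm ahead of it; z points along the fingers, y is the line along which they close (so a half turn about z gives the same grasp; the last joint's range is limited). The gripper opens to 85 mm and grips with 20 to 120 N. Pads are 22 mm wide; open, the fingers measure 114 mm over their backs; the gripper's body (76 mm by 85 mm) begins 54 mm behind the grasp point. The pads swing forward as they close: fully open they stand 13 mm farther back than shut.
Start: joints at [1.173, 0.26, -0.138, 1.173, 0, 1.571], TCP at [0.203, 0.484, 0.253] pointing down, gripper open.
Joint ranges: [-2.78, 2.78], [-0.83, 1.72], [-1.28, 1.37], [-1.9, 2.12], [-1.57, 1.48], [-3.14, 3.14]. Speed limits (rad/s): [2.57, 2.57, 3.14, 3.14, 3.14, 3.14].

INTERFACE

Orientations are given as a 3x3 rotation matrix whose columns are the frame's x, y, z axes.
In Python, from workcell import bot gives the robot as it stands.
- The arm moves only by the shell command python3 -m pendant 'ROWS' [FORCE]. ROWS is JSON, a list that holds one entry, the list of rows, each a list of 5 numbers: the opening in per cent of the stroke, from 0 (shut) to 100 (fully open), then the shift along the tool's x, y, z in units of 1 m (1.0 is 1 m), then the turn about the tool's z in units of 0.15 rad (1.0 is 0.15 rad). In form: [[[gripper, x, y, z, turn], ...]]. A call has 1 to 12 rows; each row shifts and turns the commanded pose from where the row before left it, along the tool's axes as they then stand; what a row does not reach is not made up. A row lasts 1/8 s, in which the tool goes at most 62.5 mm and 10.7 degrees, less where a joint would pass 70% of its speed; a pose out of reach is approached as far as the arm can. A call with a number of a shift or a turn outside -1 to 1 is refused whole. A call with a gripper value outside its range is refused whole. The fingers move at their own pace and stop on an object; FORCE is the grip in N (left out, the last holds). Time passes only in rows, so rows that do not move let the fingers close. It gives the time, the measured TCP pose, the force, the opening and the grip force at its end, in the units of the state.
- bot.sense(): the state, without advancing time (a new reading comes with each control period).
- bot.capture(name): name is "scene" or "side" or "wrist"; returns a dict with "frame" (400x640x3 uint8, blue, green, red), "fx", "fy", "cx", "cy" (pixels), "R" (3x3) and "t" (3): a world point X has camera coordinates R X + t. Camera axes: x right, y down, z forward; pixel columns grow to the right and rows downward; lengths in m; the calibration is good to about 2 mm. A picture is of the moment at which its call begins. There is no depth.
- bot.job_done(): hands the job in; it is judged then, once.
Trained networks look in the newest picture that a camera, given by its name, has taken for a name from the list of things; names that differ only in an ending like _2 or _b are one class to them, and where a whole thing is asked for, a point or a joint stands for the part that bears it (a point fixed in the world has none). Each returns a list of dicts, best first, with "p" (0 to 1); they miss things now and then, are a little off and sometimes report something else, mostly with a low value. They report only what shows in the picture. A call takes as long as a camera call.
- bot.find_in(camera, target): "extent" ([centre column, centre row, width, height] in pixels, round what is visible of it).
- bot.cut_out(camera, target): "pixels" (400x640 bool, what is visible of it) and "extent" ([centre column, centre row, width, height] in pixels, round what is visible of it).
The state is a dict: "clock": time; "joint_pos": joint angles; "joint_velocities": joint speeds; "joint_torque": joint torques, N m; "position": TCP position; "tool_rot": TCP orientation; "wrist_force": force on the tool from outside, world axes, zero at the start; "moment": the same for the moment, N m; "width": finger opening in m; "finger_force": force on a finger pad.
Only numpy, scipy, OpenCV 4.12 (cv2) and the standard library are available. Lean on these libraries where they do the work, as an engineer would, in place of code of your own. Each camera call takes 0.05 s, during which the arm holds its last target. There are 200 camera calls.

TASK

The sample carousel has run one place too far: with a fingertip, push the pawl's thumb pad outward to lift the pawl out of the wheel until it stays thrown over, then push the wheel back exactly one place (clockwise seen from above) by one of its standing tubes, and tip the pawl back so that its nose drops fully home in the next notch. Do not run the wheel forward or past that place, grasp or lift nothing, and leave the other things on the bench where they stand.

Things in the scene. Friction and masses are not known exactly. Their poses are not given: they have to be found in the camera images.
- carousel: Bench-top sample carousel, fixed, placed and turned differently each time: round grey base 216 mm across, 20 mm high, with a tongue 70 mm wide that ends 175 mm from the axle and carries the pawl bracket (44 mm wide, 54 mm high). Origin: on the wheel's upright axle, at table height; z up; x points level from the axle straight outward to the pawl.
- axle (a point): The wheel's axle where it passes the top of the wheel's deck, 45 mm above the table. The wheel is a level white disc of 200 mm diameter with eight steel ratchet teeth (12 mm high, tops 57 mm above the table) on its rim from 78 to 98 mm off the axle; a grey hub 28 mm across stands 20 mm above the deck.
- wheel (a joint): Turn of the wheel, rad; within 0.04 of 0 at the start, growing counterclockwise seen from above (forward), falling clockwise (backward). Eight notches: one place back = -0.785. The pawl's nose has about 0.08 rad of play each side of a notch's middle; then a steep tooth stops backward turning while the pawl is down. Drags lightly (1.5 N at a tube), no spring, stays where left.
- pawl (a joint): Swing of the pawl about its level hinge, rad; 0 = nose fully down in a notch, growing as the nose swings up and outward, 1.65 = thrown over on its stop, nose arm upright, thumb pad lying outward (to 187 mm from the axle, at hinge height). No spring: its weight drops it home from below about 1.1 and over onto the stop from above that. About 1 N at the pad moves it.
- pawl_hinge (a point): Middle of the pawl's hinge axis, 135 mm from the axle along the carousel's x axis, 66 mm above the table, between two aluminium cheeks that stand 74 mm high (35 mm over their outsides). The hinge axis is level and square to the carousel's x axis.
- pawl_pad (a point): Middle of the top edge of the pawl's thumb pad: a steel plate 26 mm wide, 6 mm thick, from 18 to 52 mm above the hinge while the pawl is down, standing upright with its top 118 mm above the table and its flat faces towards and away from the axle. Pushing it outward, away from the axle, lifts the nose.
- pawl_nose (a point): Middle of the lower end of the pawl's nose (10 mm wide, 18 mm long): while down, 46 mm from the hinge towards the axle, 47 mm above the table. Arm from hinge to nose 14 mm wide, 8 mm thick, top at 70 mm. Thrown over, the arm stands up to 121 mm above the table, the nose pointing outward near its top; a push there towards the axle tips the pawl back down.
- heater: Bystander: white dry-block heater, 130 x 100 mm, 70 mm high, fixed; origin under its middle.
- tube0 (a point): Top centre of one of the four capped sample tubes clamped in the wheel (they cannot be pulled out): 16 mm thick, standing from the deck at 45 mm to 100 mm above the table, on a circle of 60 mm radius about the axle, 90 degrees apart. At the start it stands at 45 degrees counterclockwise from the carousel's x axis, and turns with the wheel.
- tube1 (a point): Top centre of one of the four capped sample tubes clamped in the wheel (they cannot be pulled out): 16 mm thick, standing from the deck at 45 mm to 100 mm above the table, on a circle of 60 mm radius about the axle, 90 degrees apart. At the start it stands at 135 degrees counterclockwise from the carousel's x axis, and turns with the wheel.
- tube2 (a point): Top centre of one of the four capped sample tubes clamped in the wheel (they cannot be pulled out): 16 mm thick, standing from the deck at 45 mm to 100 mm above the table, on a circle of 60 mm radius about the axle, 90 degrees apart. At the start it stands at 225 degrees counterclockwise from the carousel's x axis, and turns with the wheel.
- tube3 (a point): Top centre of one of the four capped sample tubes clamped in the wheel (they cannot be pulled out): 16 mm thick, standing from the deck at 45 mm to 100 mm above the table, on a circle of 60 mm radius about the axle, 90 degrees apart. At the start it stands at 315 degrees counterclockwise from the carousel's x axis, and turns with the wheel.
- bottle: Bystander: amber bottle, 42 mm across, 85 mm high, loose; origin under its middle.
- vial_a: Bystander: small capped vial, 24 mm across, 45 mm high, loose; origin under its middle.
- vial_b: Bystander: small capped vial, 24 mm across, 50 mm high, loose; origin under its middle.
- dish: Bystander: flat closed dish, 60 mm across, 15 mm high, loose; origin under its middle.
- slide_box: Bystander: grey slide box, 85 x 35 x 30 mm, loose; origin under its middle.
- beaker: Bystander: glass beaker, 56 mm across, 70 mm high, loose; origin under its middle.

How it is judged:
On the way, in this order (a step that is already met when the one before it is completed fails the run):
1. the pawl is thrown over and stays up (above 1.2 rad) before the wheel has been turned (within 0.2 rad of its start notch) (value of joint pawl above 1.2 rad and value of joint wheel between -0.2 and 0.2 rad), for 0.2 s.
2. the wheel is pushed back most of a place (below -0.55 rad) with the pawl up (value of joint pawl above 1 rad and value of joint wheel below -0.55 rad), for 0.2 s.
At the end, for the whole second after the job is handed in: the pawl's nose is fully down in a notch (pawl below 0.06 rad), the wheel rests one place back (-0.785 rad within 0.12), and every bystander is within 30 mm of where it stood (value of joint pawl below 0.06 rad and value of joint wheel between -0.905 and -0.665 rad and velocity of joint wheel between -0.05 and 0.05 rad/s and distance of each of bottle, vial_a, vial_b, dish, slide_box, beaker from where it was at the start of the episode below 0.03 m); the robot touches nothing.
It fails at once if the wheel is pushed back well past one place (below -1.15 rad) (value of joint wheel below -1.15 rad).
It fails at once if the wheel is run forward (above 0.3 rad) (value of joint wheel above 0.3 rad).
It fails at once if a loose bystander is lifted, tipped over or pushed away (distance of any of bottle, vial_a, vial_b, dish, slide_box, beaker from where it was at the start of the episode above 0.03 m or angle between any of bottle, vial_a, vial_b, dish, slide_box, beaker's own z axis and vertical above 0.5 rad).
It also fails if it takes over 64 s, if anything falls off the work surface, if the arm or the gripper's body presses on something with over 40 N, if the wrist force passes 120 N, or if a joint passes its speed limit or range.

## Working session

There is one attempt and no reset: what is moved stays moved. The work goes in short steps, Python scripts to look and compute and a shell command to move; the robot and the scene stay as the last step left them, time stands still between calls to the robot, and variables do not carry over. Pictures are saved under pics/ and viewed, at most 10 in all, crops included, and the job is handed in when it is done.

```bash
mkdir -p pics; python3 - <<'E'
from workcell import bot
import cv2,numpy as np
s=bot.sense();print(s['clock'],s['position'],s['tool_rot'])
ims=[]
for c in("scene","side"):
    d=bot.capture(c);ims.append(d['frame']);print(c,d['fx'],d['cx'],d['cy'],np.round(d['R'],3).tolist(),np.round(d['t'],3))
    for n in("axle","pawl_hinge","pawl_pad","pawl_nose","tube0","tube1","tube2","tube3","carousel","bottle","vial_a","beaker","heater"):
        print(n,[(np.round(r['extent']).tolist(),round(r['p'],2)) for r in bot.find_in(c,n)[:4]])
    cv2.imwrite(f"pics/{c}0.png",d['frame'])
E
```

```text
0.0 [0.20313863 0.48339696 0.25245589] [[-9.21912005e-01  3.87398608e-01 -7.57782300e-04]
 [ 3.87399349e-01  9.21910209e-01 -1.81946165e-03]
 [-6.24966907e-06 -1.97094790e-03 -9.99998058e-01]]
scene 396.65519381691115 322.53864965975134 203.81820001396562 [[-0.546, 0.838, 0.007], [0.628, 0.414, -0.659], [-0.555, -0.355, -0.752]] [ 0.301 -0.272  1.254]
axle [([388.0, 250.0, 130.0, 86.0], 0.77), ([291.0, 167.0, 22.0, 12.0], 0.53)]
pawl_hinge [([391.0, 250.0, 120.0, 90.0], 0.59)]
pawl_pad [([267.0, 190.0, 64.0, 58.0], 0.71), ([360.0, 224.0, 25.0, 29.0], 0.55)]
pawl_nose [([356.0, 222.0, 27.0, 28.0], 0.66), ([389.0, 252.0, 128.0, 92.0], 0.51), ([439.0, 317.0, 16.0, 19.0], 0.35)]
tube0 [([405.0, 245.0, 89.0, 83.0], 0.75)]
tube1 [([405.0, 245.0, 89.0, 83.0], 0.75)]
tube2 [([405.0, 245.0, 89.0, 83.0], 0.75)]
tube3 [([405.0, 245.0, 89.0, 83.0], 0.75)]
carousel [([389.0, 251.0, 126.0, 90.0], 0.76)]
bottle [([348.0, 308.0, 24.0, 34.0], 0.9)]
vial_a [([439.0, 316.0, 16.0, 21.0], 0.68), ([398.0, 326.0, 14.0, 20.0], 0.48)]
beaker [([477.0, 255.0, 31.0, 34.0], 0.71)]
heater [([268.0, 190.0, 63.0, 
[... 276 characters left out ...]
0], 0.27)]
pawl_hinge [([297.0, 284.0, 117.0, 156.0], 0.62)]
pawl_pad [([314.0, 229.0, 12.0, 45.0], 0.68)]
pawl_nose [([309.0, 231.0, 16.0, 50.0], 0.81)]
tube0 [([293.0, 296.0, 115.0, 109.0], 0.95)]
tube1 [([293.0, 296.0, 115.0, 109.0], 0.95)]
tube2 [([293.0, 296.0, 115.0, 109.0], 0.95)]
tube3 [([293.0, 296.0, 115.0, 109.0], 0.95)]
carousel [([296.0, 284.0, 117.0, 153.0], 0.73), ([276.0, 379.0, 35.0, 42.0], 0.24)]
bottle [([224.0, 236.0, 20.0, 37.0], 0.84), ([309.0, 234.0, 18.0, 44.0], 0.21)]
vial_a [([201.0, 321.0, 23.0, 23.0], 0.69), ([201.0, 282.0, 18.0, 19.0], 0.63)]
beaker [([277.0, 378.0, 37.0, 44.0], 0.9)]
heater [([374.0, 172.0, 64.0, 57.0], 0.66), ([316.0, 165.0, 36.0, 23.0], 0.22)]
```

```bash
python3 - <<'E'
import cv2
a=cv2.imread('pics/scene0.png')[130:350,230:520];b=cv2.imread('pics/side0.png')[130:400,170:430]
cv2.imwrite('pics/a.png',cv2.resize(a,None,fx=2.7,fy=2.7,interpolation=2));cv2.imwrite('pics/b.png',cv2.resize(b,None,fx=2.2,fy=2.2,interpolation=2))
E
```

```text
(no output)
```

View pics/a.png

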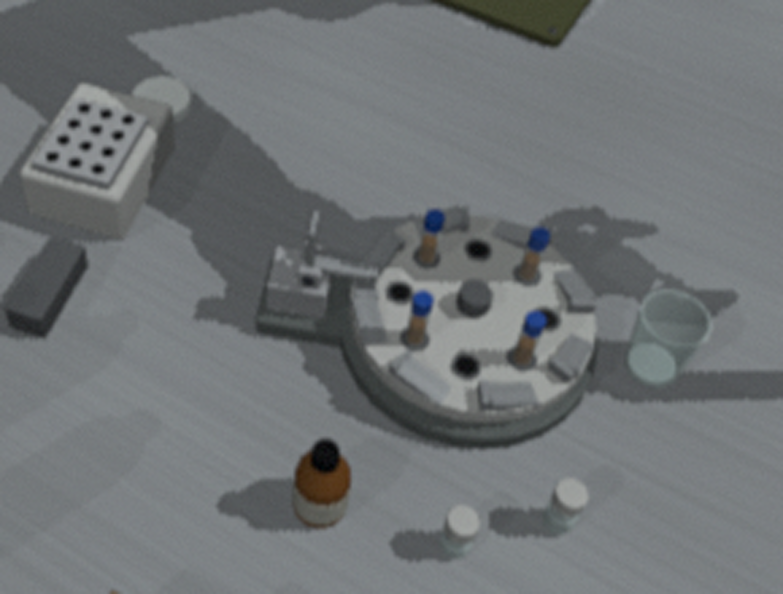

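View pics/b.png

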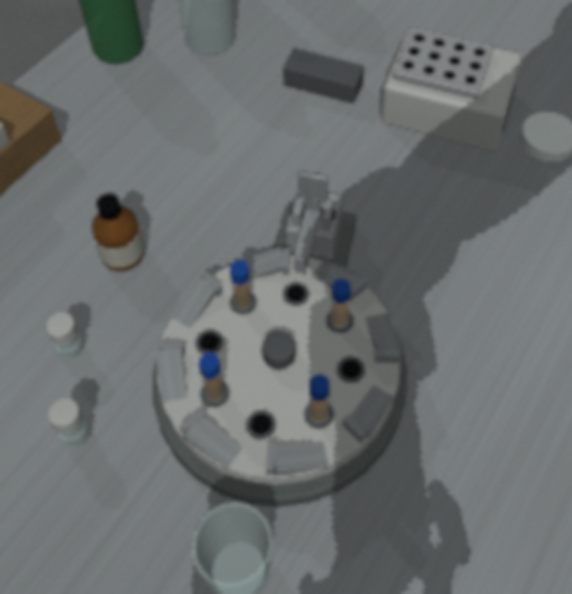

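The scene view shows the pawl bracket left of the wheel, with the pad top near pixel (347,209) and caps near (391,211), (387,241), (430,218) and (428,248). In the side view the bracket is above the wheel, with the pad top near (313,210). I'll fit the carousel pose from the caps, hub and pad.

```bash
cat > h.py <<'E'
from workcell import bot
import numpy as np
from scipy.optimize import least_squares
def proj(d,X):
    c=np.asarray(X)@np.array(d['R']).T+d['t'];return np.c_[d['fx']*c[:,0]/c[:,2]+d['cx'],d['fy']*c[:,1]/c[:,2]+d['cy']]
def tri(ds,uv):
    return least_squares(lambda X:np.ravel([proj(d,[X])[0]-p for d,p in zip(ds,uv)]),[.4,.2,.05]).x
E
python3 - <<'E'
from h import *
ds=[bot.capture(c) for c in('scene','side')]
A=np.array([(423,300),(535,320),(539,238),(434,218),(474,284),(315,213)])/2.7+[230,130]
B=np.array([(240,265),(209,359),(319,381),(341,285),(279,338),(313,175)])/2.2+[170,130]
def model(p):
    x,y,th,w=p
    P=[(.06*np.cos(th+w+np.pi/4*k),.06*np.sin(th+w+np.pi/4*k),.1) for k in(1,3,5,7)]
    P+=[(0,0,.065),(.135*np.cos(th),.135*np.sin(th),.118)]
    return np.array(P)+[x,y,0]
for i,(d,a) in enumerate(zip(ds,(A,B))): pass
f=lambda p:np.ravel([proj(d,model(p))-a for d,a in zip(ds,(A,B))])
r=least_squares(f,[.4,.2,-1,0]);print(r.x,r.cost,np.round(r.fun.reshape(2,6,2),1).tolist())
print([tri(ds,(a,b)).round(3).tolist() for a,b in zip(A,B)])
x,y,th,w=r.x
# bystanders from networks
for n,h in(('bottle',.0425),('vial_a',.022),('beaker',.035),('heater',.035),('slide_box',.015),('dish',.007)):
    for d,c in zip(ds,('scene','side')):
        for q in bot.find_in(c,n)[:2]:
            u,v=q['extent'][:2];X=least_squares(lambda X:(proj(d,[[X[0],X[1],h]])[0]-[u,v]),[.4,.2]).x
            print(n,c,X.round(3),round(q['p'],2), 'car',(np.array([[np.cos(th),np.sin(th)],[-np.sin(th),np.cos(th)]])@(X-[x,y])).round(3))
E
```

```text
[ 0.49714196  0.18048401 -1.22748911  0.0122126 ] 13.97866220817816 [[[-0.7, -1.6], [-0.5, -1.4], [-0.0, -2.5], [-0.2, -1.8], [0.1, 2.0], [-0.5, 1.3]], [[-0.9, 0.2], [-0.8, -0.0], [-0.7, 0.1], [-0.4, -0.2], [-0.8, 1.9], [1.1, -0.4]]]
[[0.552, 0.155, 0.098], [0.522, 0.235, 0.098], [0.443, 0.205, 0.095], [0.472, 0.126, 0.097], [0.496, 0.179, 0.07], [0.542, 0.056, 0.121]]
bottle scene [0.7   0.159] 0.81 car [0.088 0.184]
bottle side [0.687 0.156] 0.89 car [0.087 0.171]
vial_a scene [0.669 0.256] 0.57 car [-0.013  0.187]
vial_a scene [0.609 0.312] 0.57 car [-0.086  0.149]
vial_a side [0.501 0.176] 0.75 car [0.006 0.002]
vial_a side [0.616 0.311] 0.73 car [-0.083  0.156]
beaker scene [0.43  0.324] 0.68 car [-0.158 -0.015]
beaker scene [0.503 0.061] 0.36 car [ 0.115 -0.035]
beaker side [0.442 0.32 ] 0.68 car [-0.15  -0.005]
heater scene [ 0.536 -0.178] 0.89 car [ 0.351 -0.084]
heater scene [0.503 0.061] 0.43 car [ 0.114 -0.034]
heater side [ 0.516 -0.177] 0.94 car [ 0.342 -0.103]
heater side [0.494 0.186] 0.61 car [-0.006 -0.002]
slide_box scene [ 0.656 -0.139] 0.96 car [0.355 0.042]
slide_box side [ 0.655 -0.137] 0.88 car [0.353 0.042]
dish scene [0.48  0.054] 0.64 car [ 0.113 -0.059]
dish scene [ 0.513 -0.195] 0.64 car [ 0.359 -0.111]
dish side [ 0.411 -0.201] 0.73 car [ 0.331 -0.21 ]
dish side [0.445 0.316] 0.49 car [-0.145 -0.003]
```

```bash
python3 -m pendant '[[[0,0,0,0,0.92],[0,0,0,0,0.92],[0,0,0,0,0.92],[0,0,0,0,0.92],[0,0,0,0,0.92],[0,0,0,0,0.92],[0,0,0,0,0]]]' 20; python3 -m pendant '[[[0,-0.041,0.0146,0,0],[0,-0.041,0.0146,0,0],[0,-0.041,0.0146,0,0],[0,-0.041,0.0146,0,0],[0,-0.041,0.0146,0,0],[0,-0.041,0.0146,0,0],[0,-0.041,0.0146,0,0],[0,-0.041,0.0146,0,0],[0,-0.041,0.0146,0,0],[0,-0.041,0.0146,0,0],[0,-0.041,0.0146,0,0],[0,-0.041,0.0146,0,0]]]'
cat >> h.py <<'E'
C=np.array([.4971,.1805]);TH=-1.2275
U=np.array([np.cos(TH),np.sin(TH)]);V=np.array([-U[1],U[0]])
def where():
    s=bot.sense();p=s['position'];R=s['tool_rot'];q=p[:2]-C
    print('t',round(s['clock'],2),'u,v,z mm',(q@U*1e3).round(1),(q@V*1e3).round(1),round(p[2]*1e3,1),'x.u',(R[:2,0]@U).round(3),'x.v',(R[:2,0]@V).round(3),'tilt',np.round(R[:2,2],3),'F',np.round(s['wrist_force'],1),'w',round(s['width'],3),'j',np.round(s['joint_pos'],2))
E
python3 - <<'E'
from h import *
import cv2
where()
d=bot.capture('side');s=bot.sense()
tip=s['position']+.022*s['tool_rot'][:,2];uv=proj(d,[tip,s['position']]);print(uv)
o=(uv[0]-[90,70]).astype(int)
im=d['frame'][max(o[1],0):o[1]+150,o[0]:o[0]+190].copy()
im=cv2.resize(im,None,fx=4,fy=4,interpolation=2)
for q in uv: cv2.circle(im,tuple(((q-[o[0],max(o[1],0)])*4).astype(int)),3,(0,0,255),-1)
cv2.imwrite('pics/c.png',im)
E
```

```text
clock: 2.98
position: [0.2034, 0.484, 0.2533]
tool_rot: [[-0.34, 0.941, 0.0], [0.941, 0.34, -0.0], [-0.0, 0.0, -1.0]]
wrist_force: [1.0, -0.0, -0.5]
width: 0.0003
finger_force: 0.0
clock: 4.47
position: [0.5355, 0.079, 0.2534]
tool_rot: [[-0.341, 0.94, 0.0], [0.94, 0.341, 0.0], [0.0, 0.0, -1.0]]
wrist_force: [0.1, 0.4, -0.3]
width: 0.0001
finger_force: 0.0
t 4.47 u,v,z mm 108.5 2.0 253.4 x.u -1.0 x.v -0.004 tilt [0. 0.] F [ 0.1  0.4 -0.3] w 0.0 j [ 0.15  0.29 -0.1   1.18  0.    1.37]
[[307.95224333 175.49538847]
 [307.84587555 166.01439934]]
```

View pics/c.png

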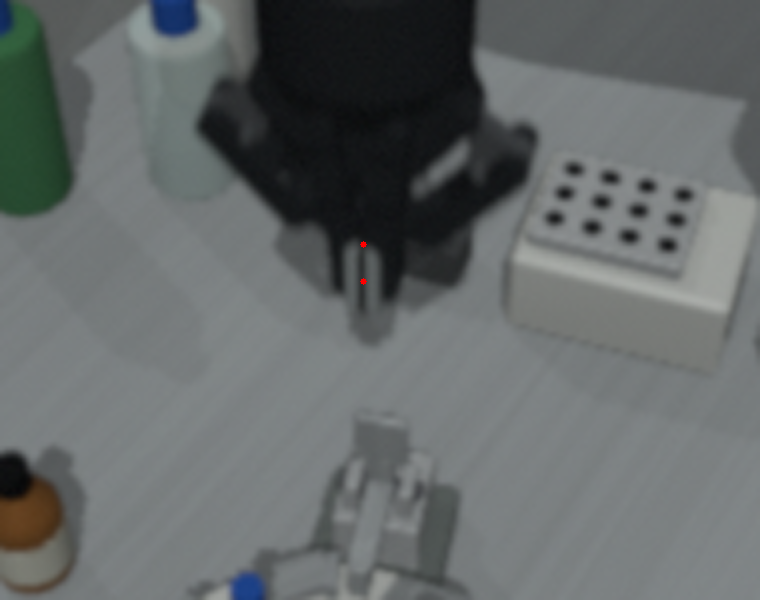

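The side view shows the fingers above the pawl, with a pale part reaching below the predicted tip (crop y=282, pale to about y=345). I'll check the tip in the scene view before going down.

```bash
python3 - <<'E'
from h import *
import cv2
d=bot.capture('scene');s=bot.sense()
tip=s['position']+.022*s['tool_rot'][:,2];uv=proj(d,[tip,s['position']]);print(uv)
o=(uv[0]-[65,70]).astype(int)
im=d['frame'][max(o[1],0):o[1]+90,o[0]:o[0]+130].copy()
im=cv2.resize(im,None,fx=6,fy=6,interpolation=2)
for q in uv: cv2.circle(im,tuple(((q-[o[0],max(o[1],0)])*6).astype(int)),2,(0,0,255),-1)
cv2.imwrite('pics/d.png',im)
E
```

```text
[[361.46725508 175.34509329]
 [362.43989649 166.91170598]]
```

View pics/d.png

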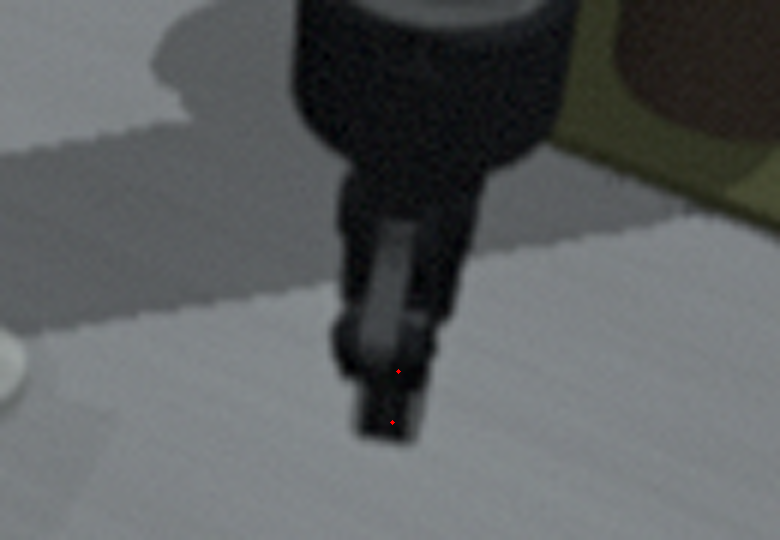

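The fingertip ends about where predicted, near crop (392,430), so the 22 mm tip offset holds with the gripper shut. I'll go down on the inner side of the pad and push.

```bash
python3 -m pendant '[[[0,0,-0.002,0.035,0],[0,0,0,0.035,0],[0,0,0,0.035,0],[0,0,0,0.02,0],[0,0,0,0,0]]]' && python3 -c "from h import *;where()"; python3 -m pendant '[[[0,-0.006,0,0,0],[0,-0.006,0,0,0],[0,-0.006,0,0.001,0],[0,-0.005,0,0.001,0],[0,-0.005,0,0.001,0],[0,-0.005,0,0.001,0],[0,0,0,0,0]]]'  && python3 -c "from h import *;where()"
```

```text
clock: 5.2
position: [0.5308, 0.0799, 0.1268]
tool_rot: [[-0.34, 0.94, -0.004], [0.94, 0.34, -0.0], [0.001, -0.004, -1.0]]
wrist_force: [0.5, -1.6, -0.4]
width: -0.0001
finger_force: 0.0
t 5.2 u,v,z mm 106.1 -2.2 126.8 x.u -1.0 x.v -0.004 tilt [-0.004 -0.   ] F [ 0.5 -1.6 -0.4] w -0.0 j [ 0.15  0.37 -0.33  0.88  0.    1.37]
clock: 6.08
position: [0.5439, 0.048, 0.1241]
tool_rot: [[-0.338, 0.941, -0.0], [0.941, 0.338, -0.0], [-0.0, -0.001, -1.0]]
wrist_force: [0.2, 0.5, 0.2]
width: 0.0
finger_force: 0.2
t 6.08 u,v,z mm 140.5 -0.5 124.1 x.u -1.0 x.v -0.001 tilt [-0. -0.] F [0.2 0.5 0.2] w 0.0 j [ 0.09  0.38 -0.31  0.87 -0.    1.31]
```

```bash
python3 -m pendant '[[[0,-0.005,0,0.003,0],[0,-0.005,0,0.0035,0],[0,-0.004,0,0.0045,0],[0,-0.004,0,0.0045,0],[0,-0.002,0,0.003,0],[0,-0.003,0,0.0035,0],[0,0,0,0,0],[0,0,0,0,0]]]'  && python3 -c "
from h import *;where()
import cv2
d=bot.capture('side');q=proj(d,[[.54,.05,.1]])[0].astype(int)
cv2.imwrite('pics/e.png',cv2.resize(d['frame'][q[1]-60:q[1]+70,q[0]-80:q[0]+80],None,fx=4,fy=4,interpolation=2))"
```

```text
clock: 7.08
position: [0.5517, 0.0269, 0.1023]
tool_rot: [[-0.338, 0.941, -0.0], [0.941, 0.338, -0.0], [-0.0, -0.0, -1.0]]
wrist_force: [-0.5, -0.0, -0.4]
width: -0.0001
finger_force: 0.0
t 7.08 u,v,z mm 163.0 -0.3 102.3 x.u -1.0 x.v -0.002 tilt [-0. -0.] F [-0.5 -0.  -0.4] w -0.0 j [ 0.05  0.41 -0.33  0.83 -0.    1.27]
```

View pics/e.png

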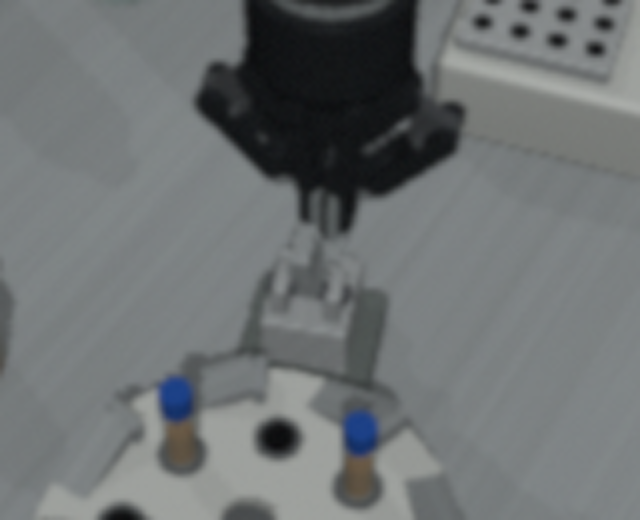

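The pawl is thrown over: the side view shows its arm upright and the pad lying outward, around crop (305,250). Next I'll retract and push tube3 clockwise.

```bash
python3 -m pendant '[[[0,-0.005,0,0,0],[0,0,0,-0.02,0],[0,0,0,-0.03,0],[0,0,0,-0.03,0],[0,0.015,-0.01,0,0],[0,0.024,-0.011,0,0],[0,0.024,-0.011,0,0],[0,0.025,-0.01,0,0],[0,0,0,0,0]]]' && python3 -c "from h import *;where()"; python3 -m pendant '[[[0,0,0,0.03,0],[0,0,0,0.03,0],[0,0,0,0.025,0],[0,0,0,0,0],[0,0,0,0,0]]]'  && python3 -c "from h import *;where()"
```

```text
clock: 8.25
position: [0.4813, 0.0916, 0.1812]
tool_rot: [[-0.341, 0.94, -0.003], [0.94, 0.341, -0.0], [0.001, -0.003, -1.0]]
wrist_force: [0.0, -0.6, -0.3]
width: -0.0003
finger_force: 0.0
t 8.25 u,v,z mm 78.4 -44.8 181.2 x.u -1.0 x.v -0.004 tilt [-0.003 -0.   ] F [ 0.  -0.6 -0.3] w -0.0 j [ 0.19  0.25 -0.35  0.97  0.    1.41]
clock: 8.88
position: [0.4846, 0.0906, 0.0977]
tool_rot: [[-0.338, 0.941, 0.001], [0.941, 0.338, -0.0], [-0.0, 0.0, -1.0]]
wrist_force: [-0.4, -0.9, 0.8]
width: 0.0002
finger_force: 0.0
t 8.88 u,v,z mm 80.4 -42.1 97.7 x.u -1.0 x.v -0.001 tilt [ 0.001 -0.   ] F [-0.4 -0.9  0.8] w 0.0 j [ 0.18  0.33 -0.48  0.76 -0.    1.41]
```

```bash
python3 -m pendant '[[[0,0.008,0,0,0],[0,0.007,0,0,0],[0,0.004,0,0,0],[0,0.004,-0.003,0,0],[0,0.004,-0.003,0,0],[0,0.004,-0.003,0,0],[0,0.005,-0.002,0,0],[0,0.005,-0.002,0,0],[0,0.005,-0.002,0,0],[0,0.004,-0.001,0,0],[0,0.004,-0.001,0,0],[0,0,0,0,0]]]' && python3 -c "from h import *;where()"; python3 -m pendant '[[[0,0.003,-0.001,0,0],[0,0.002,0,0,0],[0,0,0,0,0],[0,0,0,0,0]]]'  && python3 -c "
from h import *;where()
import cv2
for c in('scene','side'):
    d=bot.capture(c);q=proj(d,[[.5,.16,.08]])[0].astype(int)
    cv2.imwrite('pics/f_%s.png'%c,cv2.resize(d['frame'][q[1]-75:q[1]+75,q[0]-95:q[0]+95],None,fx=4,fy=4,interpolation=2));print(c,q-[95,75])"
```

```text
clock: 10.38
position: [0.4504, 0.1369, 0.0976]
tool_rot: [[-0.339, 0.941, 0.001], [0.941, 0.339, 0.002], [0.002, 0.002, -1.0]]
wrist_force: [0.3, 0.3, -0.3]
width: 0.0003
finger_force: 0.0
t 10.38 u,v,z mm 25.3 -58.7 97.6 x.u -1.0 x.v -0.002 tilt [0.001 0.002] F [ 0.3  0.3 -0.3] w 0.0 j [ 0.29  0.3  -0.54  0.74  0.    1.52]
clock: 10.88
position: [0.4469, 0.1404, 0.0972]
tool_rot: [[-0.338, 0.941, -0.001], [0.941, 0.338, 0.0], [0.001, -0.0, -1.0]]
wrist_force: [0.0, -0.1, -0.5]
width: -0.0003
finger_force: 0.0
t 10.88 u,v,z mm 20.9 -60.7 97.2 x.u -1.0 x.v -0.002 tilt [-0.001  0.   ] F [ 0.  -0.1 -0.5] w -0.0 j [ 0.3   0.29 -0.54  0.74  0.    1.53]
scene [302 154]
side [205 196]
```

View pics/f_side.png

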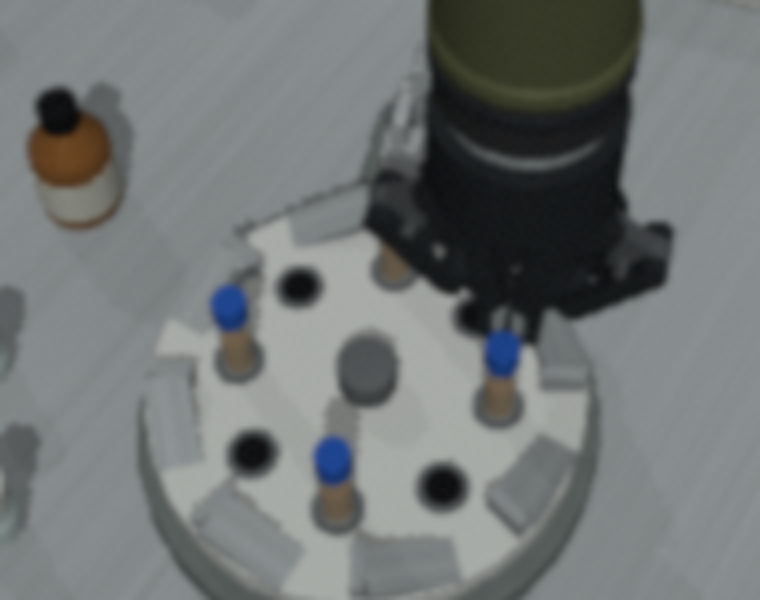

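The wheel is nearly one place back. In the side view the caps sit at crop (231,295), (333,447) and (503,341), and I'll fit the angle from them.

```bash
cat > w.py <<'E'
from h import *
def wfit(d,o,k,px):
    px=np.array(px)/4+o
    def f(p):
        a=TH+p[0]+np.pi/4*(1+2*np.array(k));P=np.c_[C[0]+.06*np.cos(a),C[1]+.06*np.sin(a),np.full(len(k),.1)]
        return (proj(d,P)+p[1:]-px).ravel()
    r=least_squares(f,[-.75,0,0]);return r.x.round(3),r.fun.round(1)
E
python3 - <<'E'
from w import *
d=bot.capture('side');print(wfit(d,[205,196],[1,2,3],[(231,295),(333,447),(503,341)]))
E
```

```text
(array([-0.748,  1.053, -0.335]), array([-0.3, -0.2, -0. ,  0.1,  0.3,  0. ]))
```

```bash
python3 -m pendant '[[[0,0.0022,0,0,0],[0,0,0,0,0],[0,-0.004,0,0,0],[0,-0.012,0,0,0],[0,0,0,-0.02,0],[0,0,0,-0.035,0],[0,0,0,-0.038,0],[0,0,0,0,0]]]' && python3 -c "from h import *;where()"; python3 -m pendant '[[[0,-0.03,0.015,0,0],[0,-0.035,0.015,0,0],[0,-0.035,0.015,0,0],[0,-0.033,0.015,0,0],[0,0,0,0,0],[0,0,0,0,0]]]'  && python3 -c "
from h import *;where()
import cv2
d=bot.capture('side');q=proj(d,[[.5,.16,.08]])[0].astype(int)
cv2.imwrite('pics/g.png',cv2.resize(d['frame'][q[1]-75:q[1]+75,q[0]-95:q[0]+95],None,fx=4,fy=4,interpolation=2));print(q-[95,75])"
```

```text
clock: 12.02
position: [0.4546, 0.1273, 0.1933]
tool_rot: [[-0.338, 0.941, 0.007], [0.941, 0.338, 0.002], [-0.0, 0.007, -1.0]]
wrist_force: [-0.2, 0.3, 0.2]
width: 0.0
finger_force: 0.0
t 12.03 u,v,z mm 35.8 -58.0 193.3 x.u -1.0 x.v -0.001 tilt [0.007 0.002] F [-0.2  0.3  0.2] w 0.0 j [ 0.27  0.2  -0.38  0.98 -0.    1.5 ]
clock: 12.78
position: [0.5524, 0.0221, 0.1892]
tool_rot: [[-0.338, 0.941, -0.002], [0.941, 0.338, 0.0], [0.001, -0.002, -1.0]]
wrist_force: [-0.8, 0.9, -1.4]
width: -0.0
finger_force: 0.0
t 12.78 u,v,z mm 167.8 -1.3 189.2 x.u -1.0 x.v -0.001 tilt [-0.002  0.   ] F [-0.8  0.9 -1.4] w -0.0 j [ 0.04  0.34 -0.19  1.04  0.    1.27]
[205 196]
```

View pics/g.png

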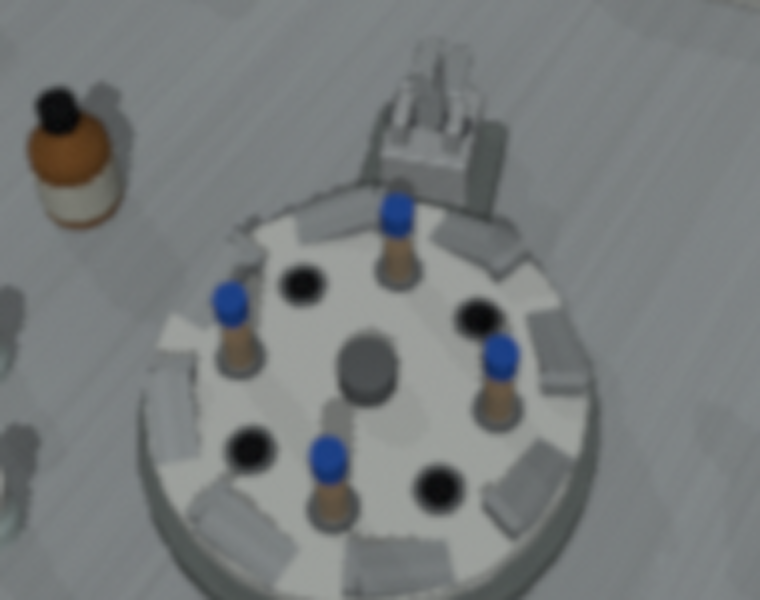

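The wheel is one place back with the pawl still upright. The caps are at about crop (398,207), (231,296), (328,451) and (501,347). I'll check the fit, and lower the finger outside the pawl arm.

```bash
python3 - <<'E'
from w import *
d=bot.capture('side');print(wfit(d,[205,196],[0,1,2,3],[(398,207),(231,296),(328,451),(501,347)]))
E
python3 -m pendant '[[[0,0,0.001,0.02,0],[0,0,0,0.02,0],[0,0,0,0.017,0],[0,0,0,0,0],[0,0,0,0,0]]]'  && python3 -c "from h import *;where()"
```

```text
(array([-0.774,  0.802,  0.696]), array([-0.2, -0.2, -0.3, -0.1,  0.1, -0. ,  0.4,  0.3]))
clock: 13.5
position: [0.5543, 0.0231, 0.134]
tool_rot: [[-0.339, 0.941, 0.001], [0.941, 0.339, 0.0], [-0.0, 0.001, -1.0]]
wrist_force: [0.3, 0.5, 0.3]
width: -0.0003
finger_force: 0.0
t 13.5 u,v,z mm 167.4 0.9 134.0 x.u -1.0 x.v -0.003 tilt [0.001 0.   ] F [0.3 0.5 0.3] w -0.0 j [ 0.04  0.39 -0.28  0.91  0.    1.27]
```

```bash
python3 -m pendant '[[[0,0.006,0,0.003,0],[0,0.006,0,0,0],[0,0.006,0,0,0],[0,0.006,0,0,0],[0,0.006,0,0,0],[0,0.006,0,0,0],[0,0.006,0,0,0],[0,0.005,0,0,0],[0,0,0,0,0]]]'  && python3 -c "from h import *;where()"
python3 -m pendant '[[[0,0,0,-0.02,0],[0,0,0,-0.04,0],[0,0,0,-0.05,0],[0,-0.05,0,0,0],[0,-0.05,0,0,0],[0,0,0,0,0],[0,0,0,0,0]]]'  && python3 -c "
from h import *;where()
import cv2
d=bot.capture('side');q=proj(d,[[.5,.16,.08]])[0].astype(int)
cv2.imwrite('pics/i.png',cv2.resize(d['frame'][q[1]-75:q[1]+75,q[0]-95:q[0]+95],None,fx=4,fy=4,interpolation=2))"
```

```text
clock: 14.62
position: [0.5382, 0.0673, 0.1303]
tool_rot: [[-0.339, 0.941, -0.0], [0.941, 0.339, 0.0], [0.0, -0.0, -1.0]]
wrist_force: [0.2, -0.1, 0.2]
width: -0.0
finger_force: 0.0
t 14.62 u,v,z mm 120.4 0.6 130.3 x.u -1.0 x.v -0.002 tilt [-0.  0.] F [ 0.2 -0.1  0.2] w -0.0 j [ 0.12  0.37 -0.31  0.89  0.    1.35]
clock: 15.5
position: [0.5718, -0.0272, 0.24]
tool_rot: [[-0.337, 0.941, -0.001], [0.941, 0.337, 0.001], [0.001, -0.001, -1.0]]
wrist_force: [0.2, -0.4, 0.1]
width: -0.0002
finger_force: 0.0
t 15.5 u,v,z mm 220.8 0.5 240.0 x.u -1.0 x.v -0.001 tilt [-0.001  0.001] F [ 0.2 -0.4  0.1] w -0.0 j [-0.05  0.35 -0.05  1.18  0.    1.18]
```

View pics/i.png

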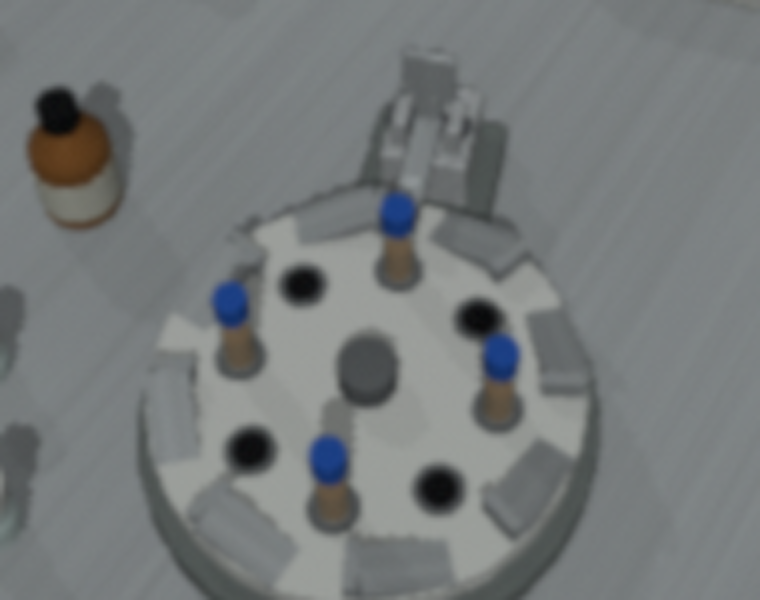

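The pawl is down, with its pad upright at crop (430,70). I'll compare the pad patch with the first picture to confirm it is fully home.

```bash
python3 - <<'E'
from h import *
import cv2
a=cv2.imread('pics/side0.png');b=bot.capture('side')['frame']
q=proj(bot.capture('side'),[[*(C+.135*U),.100],[*(C+.138*U+0),.118],[*(C+.135*U+.0035*U*2.5),.117]]);print(q)
x,y=q[0].astype(int)
t=a[y-12:y+8,x-10:x+12];m=cv2.matchTemplate(b[y-24:y+20,x-22:x+24],t,cv2.TM_CCOEFF_NORMED)
print(m.max(),np.array(cv2.minMaxLoc(m)[3])-12, m[9:16,12].round(2))
E
```

```text
[[313.34693953 215.00627627]
 [313.71982686 207.95248013]
 [314.40203294 206.00020095]]
0.95401466 [0 0] [0.76 0.81 0.9  0.95 0.91 0.82 0.74]
```

Zero shift from the starting view, so the pawl is fully home and I'm handing in.

```bash
python3 -c "from workcell import bot;print(bot.job_done())"
```

```text
the job is handed in; nothing more can be done
None
```

I threw the pawl over, pushed the wheel back one place (about -0.77 rad by the side camera), tipped the pawl back fully home, and handed the job in at about 16 s; no verdict came back, and I did not re-measure the bystanders.

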